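# Hold a roll over the pan with the tongs

### The job

Pick up the kitchen tongs and, with them, take the one round roll off the baking sheet and carry it over the empty steel pan. Finish still holding it there in the closed tongs, still, about 10 cm above the pan's rim and over its middle, so that a colleague can sprinkle the topping on it: do not put it down or let go. Never touch the round roll itself with the gripper, and leave the long rolls and everything else where they are.

Things in the scene. Friction and masses are not known exactly. Their poses are not given: they have to be found in the camera images.
- tongs: steel kitchen tongs, 250 mm long, 160 g, lying on edge on the table: the arms open and close in the horizontal plane. Origin: on their underside, on the centre line, 115 mm ahead of the pivot (a wire ring reaches 42 mm behind it); x runs along the centre line of the open tongs from pivot to tips, z up. The tips end 130 mm ahead of the origin. Arms 24 mm tall, 5 to 29 mm above the underside
- tongs_sleeves (a point): where to grip: on the centre line midway between the two black rubber sleeves (90 mm long, 3 to 31 mm above the underside), straight above the tongs' origin, 17 mm up. Here the open tongs are 59 mm wide along y over the sleeves, about 41 mm when shut on the round roll. Pressed lightly to about 52 mm, the arms' own spring holds them against the fingers, so they can be carried open
- tongs_mouth (a point): midway between the two heads of the open tongs, 105 mm ahead of their origin along x, 17 mm above the underside. Heads: upright plates 34 mm tall (from the underside), 46 mm long, slightly hollow inside; clear gap 90 mm mid-head, 68 mm at their rear ends, 87 mm at the tips. Each 1 mm pressed at the sleeves narrows it by 2 mm; pressed evenly, the centre line stays
- tongs_jaw (a joint): closing angle of the tongs: 0 fully open, about 0.15 shut on the round roll, 0.33 empty and fully shut. Sprung open: about 5 N on the sleeves starts to close them, 8 N at the roll's width; anything more squeezes the roll
- roll: the round roll: a domed bread roll, 54 mm in diameter (widest from 13 to 21 mm above its underside), 42 mm tall, 45 g, standing on the baking sheet. Origin: centre of its underside, z up
- roll_middle (a point): point on the round roll's axis 20 mm above its underside
- tray: aluminium baking sheet, fixed, 240 mm (its x) by 330 mm (its y), floor 3 mm thick, with a lip 10 mm high (from the table) all round. Origin: centre of its underside on the table. The three rolls lie in a row along its y, about 100 mm apart; any of the three may be the round one. Its x points away from the robot, and the open tongs fit between the neighbours when held parallel to it
- long_roll_a: long bread roll, 110 mm long, 42 mm wide and tall, lying roughly along the baking sheet's x, origin at the centre of its underside. Leave it
- long_roll_b: the other long bread roll, same shape. Leave it
- pan: empty steel gastronorm pan, fixed, 265 mm (its x) by 162 mm (its y), 65 mm tall. Origin: centre of its underside on the table
- pan_mouth (a point): middle of the pan's mouth at rim height, 65 mm above the table
- squeeze_a: yellow squeeze bottle, 56 mm in diameter, 190 mm tall, upright, beyond the pan; origin at the centre of its underside. Leave it
- squeeze_b: second yellow squeeze bottle, same shape. Leave it
- tub: empty green plastic tub, 108 mm by 176 mm, 65 mm tall, beyond the tongs; origin at the centre of its underside. Leave it
- shaker: steel shaker, 55 mm in diameter, 95 mm tall, upright, to the right of the pan; origin at the centre of its underside. Leave it
- spray: white spray bottle, 70 mm in diameter, 196 mm tall, upright, beyond the baking sheet; origin at the centre of its underside. Leave it
Things that resemble listed ones, but are neither listed nor needed, are in the scene too. What is shaped like the roll but blue is not meant.

How it is judged:
On the way, in this order (a step that is already met when the one before it is completed fails the run):
1. the tongs are held up in the gripper, clear of the table, while the round roll still lies on the baking sheet (height (world z) of tongs above 0.012 m and contact force between the fingers and tongs above 1 N and distance of roll from where it was at the start of the episode below 0.015 m), for 0.2 s.
2. the round roll is lifted off the baking sheet between the heads of the tongs (height (world z) of roll above 0.03 m and contact force between tongs and roll above 1 N and distance between roll_middle and tongs_mouth below 0.05 m and contact force between roll and tray below 0.05 N), for 0.2 s.
At the end, for the whole second after the job is handed in: round roll held still between the tongs' heads, tongs pressed on it by the gripper (over 1 N each), its middle within 50 mm of the pan's middle from above and 50 to 180 mm above the rim; gripper and pan do not touch the roll, the pan does not carry the tongs (horizontal distance between roll_middle and pan_mouth below 0.05 m and height (world z) of roll_middle between 0.115 and 0.245 m and contact force between tongs and roll above 1 N and contact force between the fingers and tongs above 1 N and value of joint tongs_jaw between 0.08 and 0.25 rad and distance between roll_middle and tongs_mouth below 0.05 m and contact force between each of the arm, the fingers, pan and roll below 0.1 N and contact force between pan and tongs below 0.1 N and linear speed of roll below 0.03 m/s); the arm keeps its last pose, push and grip.
It fails at once if the gripper or the arm touches the round roll (contact force between any of the fingers, the arm and roll above 0.3 N).
It fails at once if a long roll is moved by more than 25 mm (distance of any of long_roll_a, long_roll_b from where it was at the start of the episode above 0.025 m).
It fails at once if a bottle, the tub or the shaker is moved by more than 25 mm (distance of any of squeeze_a, squeeze_b, tub, shaker, spray from where it was at the start of the episode above 0.025 m).
It also fails if it takes over 48 s, if anything falls off the work surface, if the arm or the gripper's body presses on something with over 40 N, if the wrist force passes 120 N, or if a joint passes its speed limit or range.

### The arm

A 6-joint arm with a two-finger parallel gripper is mounted at the origin on the work surface. World frame = base frame: x ahead of the robot, y to its left, z up, the work surface at z = 0. Lengths are in m, angles in rad, forces in N, time in s.
With the tool pointing down it reaches from about 0.3 to 0.95 m from the base axis. Payload 3.1 kg.
Tool frame: the origin (TCP) lies on the centre line of the jaws, within the pads' length; the fingertips stand ctrl.tcp_to_tips ahead of it and the grasp point (between the pads) lies 11 mm behind it (ctrl.tcp_to_tips is the distance from the TCP to the fingertips, in m); z points along the fingers, y is the line along which they close (so a half turn about z gives the same grasp; the last joint's range is limited). The gripper opens to 85 mm and grips with 20 to 120 N. Pads are 22 mm wide; open, the fingers measure 114 mm over their backs; the gripper's body (76 mm by 85 mm) begins 54 mm behind the grasp point. The pads swing forward as they close: fully open they stand 13 mm farther back than shut.
Start: joints at [-1.245, 0.308, 1.634, -0, 1.2, -0.07], TCP at [0.241, -0.577, 0.239] pointing down, gripper open.
Joint ranges: [-3.06, 3.06], [-0.79, 1.96], [0.05, 2.63], [-1.19, 4.34], [0.05, 2.64], [-2.94, 2.94]. Speed limits (rad/s): [2.79, 2.79, 3.14, 3.14, 3.14, 3.14].

### API

Orientations are given as a 3x3 rotation matrix whose columns are the frame's x, y, z axes.
In Python, from workcell import ctrl, get_image gives the robot as it stands.
- The arm moves only by the shell command python3 -m pendant 'ROWS' [FORCE]. ROWS is JSON, a list that holds one entry, the list of rows, each a list of 5 numbers: the shift along the tool's x, y, z in cm, then the turn about the tool's z in rad, then the finger opening in cm, from 0 to 8.54. In form: [[[dx, dy, dz, roll, grip], ...]]. A call has 1 to 8 rows; each row is the pose to reach, as a shift and turn from the pose commanded when the call began, along the tool's axes at that moment; what a row does not reach only later rows make up. A row lasts 1/10 s, in which the tool goes at most 50 mm and 8.59 degrees, less where a joint would pass 70% of its speed; a pose out of reach is approached as far as the arm can. A call with a gripper value outside its range is refused whole. The fingers move at their own pace and stop on an object; FORCE is the grip in N (left out, the last holds). Time passes only in rows, so rows that repeat a pose let the fingers close. It gives the time, the measured TCP pose, the force, the opening and the grip force at its end, in the units of the state.
- ctrl.observe(): the state, without advancing time (a new reading comes with each control period).
- get_image(name): name is "scene" or "top"; returns a dict with "pixels" (480x640x3 uint8, red, green, blue), "range_z" (480x640 float32, m along the optical axis (not along the pixel's ray), 0 where there is no reading), "camera_matrix" (3x3 intrinsics, pixels), "k1" (the pictures are not rectified: a ray, as slopes to the right and down, at radius r is drawn at 1 + k1 r^2 times it, then the intrinsics apply), "T" (4x4, takes a point from camera to world coordinates). Camera axes: x right, y down, z forward; pixel columns grow to the right and rows downward; lengths in m; the calibration is good to about 2 mm. A picture is of the moment at which its call begins.
- ctrl.close_job(): hands the job in; it is judged then, once.
The state is a dict: "clock": time; "joint_pos": joint angles; "joint_velocities": joint speeds; "effort": joint torques, N m; "eef_pos": TCP position; "tool_rot": TCP orientation; "ft_force": force on the tool from outside, world axes, zero at the start; "moment": the same for the moment, N m; "grip_width": finger opening in m; "grasp_force": force on a finger pad.
Only numpy, scipy, OpenCV 4.12 (cv2) and the standard library are available. Lean on these libraries where they do the work, as an engineer would, in place of code of your own. Each camera call takes 0.05 s, during which the arm holds its last target. There are 200 camera calls.

## Working session

There is one attempt and no reset: what is moved stays moved. The work goes in short steps, Python scripts to look and compute and a shell command to move; the robot and the scene stay as the last step left them, time stands still between calls to the robot, and variables do not carry over. Pictures are saved under pics/ and viewed, at most 10 in all, crops included, and the job is handed in when it is done.

```bash
mkdir -p pics; ls; cat > h.py <<'E'
import numpy as np, cv2
from workcell import ctrl, get_image
def save(n,f):
    d=get_image(n); cv2.imwrite('pics/%s.png'%f,d['pixels'][:,:,::-1]); np.save('pics/%s.npy'%f,d,allow_pickle=True); return d
def load(f): return np.load('pics/%s.npy'%f,allow_pickle=True).item()
def rays(d,uv):
    K=np.array(d['camera_matrix'],float)
    p=cv2.undistortPoints(np.array(uv,float).reshape(-1,1,2),K,np.array([d['k1'],0,0,0],float)).reshape(-1,2)
    return np.c_[p,np.ones(len(p))]
def onplane(d,uv,z):
    T=np.array(d['T']); r=rays(d,uv)@T[:3,:3].T; o=T[:3,3]
    return o+r*((z-o[2])/r[:,2:])
def cloud(d):
    v,u=np.mgrid[:480,:640]; T=np.array(d['T']); r=rays(d,np.c_[u.ravel(),v.ravel()])
    P=(r*d['range_z'].reshape(-1,1))@T[:3,:3].T+T[:3,3]
    P[d['range_z'].ravel()==0]=np.nan
    return P.reshape(480,640,3)
E
python3 - <<'E'
from h import *
a=save('scene','s0');b=save('top','t0')
for d in(a,b): print(np.round(d['T'],3).tolist(),d['k1'],np.round(d['camera_matrix'],1).tolist())
print(ctrl.observe(),ctrl.tcp_to_tips)
E
```

```text
pics
[[-0.848, 0.448, -0.282, 0.899], [0.529, 0.708, -0.468, 0.567], [-0.01, -0.546, -0.838, 1.116], [0.0, 0.0, 0.0, 1.0]] 0.01129033005781234 [[539.2, 0.0, 320.1], [0.0, 539.2, 233.0], [0.0, 0.0, 1.0]]
[[0.001, -0.989, 0.15, 0.381], [-1.0, -0.002, -0.005, -0.05], [0.005, -0.15, -0.989, 1.148], [0.0, 0.0, 0.0, 1.0]] -0.06582435929547668 [[490.2, 0.0, 322.9], [0.0, 490.2, 238.9], [0.0, 0.0, 1.0]]
{'clock': 0.1, 'joint_pos': array([-1.24468841e+00,  3.08957291e-01,  1.63504582e+00,  2.98695158e-05,
        1.19970550e+00, -6.97170247e-02]), 'joint_velocities': array([ 0.00144844, -0.0015341 , -0.00113415,  0.00188119, -0.001103  ,
       -0.000136  ]), 'effort': array([-2.46207082e-04, -4.16407764e+01, -2.77643412e+01, -1.63884188e-04,
        3.99552533e-03, -6.68358723e-06]), 'eef_pos': array([ 0.24072107, -0.57599717,  0.23814379]), 'tool_rot': array([[ 9.22683053e-01,  3.85558763e-01, -6.51496379e-04],
       [ 3.85559274e-01, -9.22680873e-01,  2.01335854e-03],
       [ 1.75144781e-04, -2.10888228e-03, -9.99997761e-01]]), 'ft_force': array([ 0.79884346,  0.324174  , -0.93050683]), 'moment': array([-0.03965213,  0.01237154, -0.01041732]), 'grasp_force': 0.0, 'grip_width': 0.08563210787768877} 0.008
```

View pics/t0.png

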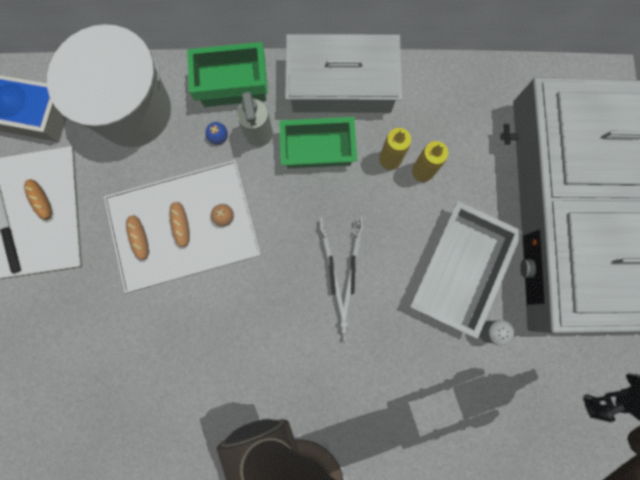

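View pics/s0.png

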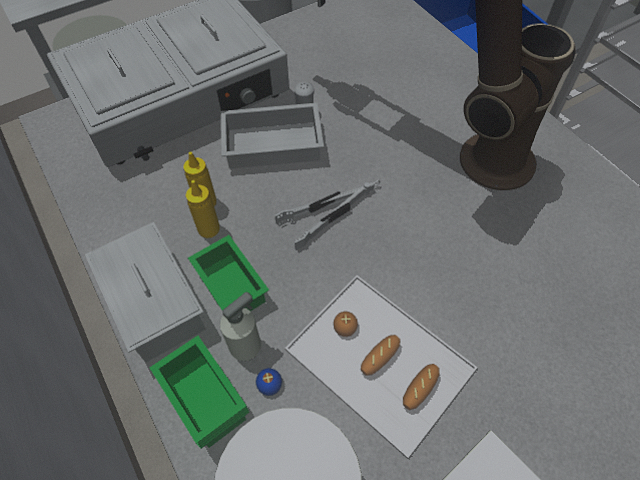

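The top view shows the tongs: heads at (321,222) and (358,225), pivot near (344,325), sleeves near (333,275) and (352,275). The pan is at about (465,270) and the shaker at (501,332).

Things that could be taken for the round roll (top view):
- the orange ball on the sheet at (222,215), which is round and on the tray
- the blue ball at (216,132), excluded by its colour
- the long rolls at (137,237), (179,224) and (38,200), excluded by their shape

I choose (222,215), which is (345,323) in the scene view.

```bash
python3 - <<'E'
from h import *
im={}
for f in('t0','s0'):
    d=load(f); P=cloud(d); hsv=cv2.cvtColor(d['pixels'],cv2.COLOR_RGB2HSV)
    m=cv2.inRange(hsv,(5,90,60),(20,255,255))
    cs,_=cv2.findContours(m,cv2.RETR_EXTERNAL,cv2.CHAIN_APPROX_NONE)
    for c in cs:
        if cv2.contourArea(c)<150: continue
        (u,v),(w,h),a=cv2.minAreaRect(c); mm=np.zeros_like(m); cv2.drawContours(mm,[c],-1,255,-1)
        Q=P[mm>0]; print(f,'roll',np.round([u,v,w,h]),'plane',onplane(d,[(u,v)],.02).round(3),'top z',np.nanpercentile(Q[:,2],98).round(3), 'med',np.nanmedian(Q,0).round(3))
    dark=cv2.inRange(hsv,(0,0,0),(180,255,60))
    box=(300,210,390,345) if f=='t0' else (260,170,390,255)
    n,l,s,ce=cv2.connectedComponentsWithStats(dark[box[1]:box[3],box[0]:box[2]])
    for i in range(1,n):
        if s[i,4]>30:
            uv=ce[i]+box[:2]; Q=P[box[1]:box[3],box[0]:box[2]][l==i]
            print(f,'dark',uv.round(1),s[i].tolist(),onplane(d,[uv],.03).round(3),np.nanpercentile(Q[:,2],[50,95]).round(3))
    sub=P[box[1]:box[3],box[0]:box[2]]
    mt=(sub[...,2]>.012)
    Q=sub[mt]; print(f,'tongs pts',len(Q),np.nanpercentile(Q[:,2],[50,95]).round(3),Q.min(0).round(3),Q.max(0).round(3))
    # pan via heights
    Q=P.reshape(-1,3); k=(Q[:,2]>.055)&(Q[:,2]<.075)&(Q[:,0]>.1)&(Q[:,0]<.7)&(Q[:,1]>-.5)&(Q[:,1]<-.15)
    Q=Q[k]; print(f,'pan',len(Q),cv2.minAreaRect(Q[:,:2].astype(np.float32)),np.median(Q[:,2]))
    Q=P.reshape(-1,3); k=(Q[:,2]>.03)&(Q[:,0]>.2)&(Q[:,0]<.7)&(Q[:,1]>-.3)&(Q[:,1]<.35)
    # tray: white mask
    w=cv2.inRange(hsv,(0,0,175),(180,40,255)); Q=P[(w>0)]; Q=Q[(Q[:,2]<.02)&(Q[:,2]>-.01)&(Q[:,1]>-.0)&(Q[:,1]<.42)&(Q[:,0]<.7)]
    if len(Q): print(f,'tray',len(Q),cv2.minAreaRect(Q[:,:2].astype(np.float32)))
t=load('t0')['pixels'][:,:,::-1]; s=load('s0')['pixels'][:,:,::-1]
A=cv2.resize(t[205:345,180:390],None,fx=3,fy=3); cv2.imwrite('pics/crop1.png',A)
E
```

```text
t0 roll [137. 237.  43.  15.] plane [[0.555 0.382 0.02 ]] top z 0.047 med [0.55  0.373 0.04 ]
t0 roll [222. 215.  19.  18.] plane [[0.608 0.182 0.02 ]] top z 0.048 med [0.604 0.179 0.04 ]
t0 roll [179. 224.  43.  15.] plane [[0.586 0.283 0.02 ]] top z 0.048 med [0.581 0.276 0.04 ]
t0 roll [ 37. 199.  42.  16.] plane [[0.647 0.632 0.02 ]] top z 0.059 med [0.638 0.613 0.051]
t0 tongs pts 1079 [0.03  0.036] [ 0.313 -0.144  0.013] [ 0.601 -0.049  0.04 ]
t0 pan 2400 ((0.5036637187004089, -0.3811464309692383), (0.24517203867435455, 0.3698376417160034), 84.0387954711914) 0.06558829789384746
t0 tray 9362 ((0.5837621092796326, 0.28095388412475586), (0.2341625988483429, 0.3261891007423401), 15.729990005493164)
s0 roll [421. 386.  20.  50.] plane [[0.554 0.381 0.02 ]] top z 0.047 med [0.562 0.384 0.04 ]
s0 roll [380. 354.  18.  48.] plane [[0.585 0.281 0.02 ]] top z 0.047 med [0.592 0.287 0.04 ]
s0 roll [345. 324.  23.  22.] plane [[0.61  0.184 0.02 ]] top z 0.047 med [0.614 0.19  0.039]
s0 dark [321.3 203. ] [49, 22, 31, 21, 188] [[ 0.484 -0.114  0.03 ]] [0.026 0.034]
s0 dark [337.4 212.9] [61, 33, 29, 20, 210] [[ 0.467 -0.067  0.03 ]] [0.027 0.033]
s0 tongs pts 1282 [0.028 0.035] [ 0.314 -0.145  0.012] [ 0.602 -0.043  0.039]
s0 pan 1561 ((0.5031979084014893, -0.3480936884880066), (0.3002628982067108, 0.2871524691581726), 62.32947540283203) 0.0647114954639938
s0 tray 3433 ((0.5874748826026917, 0.2829108238220215), (0.2398640662431717, 0.3277875483036041), 15.593948364257812)
```

View pics/crop1.png

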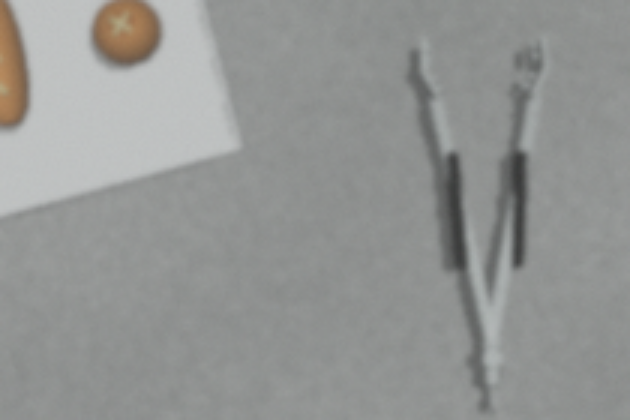

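The crop confirms the brown, scored round roll at crop (127,31), which is full-image (222,215). It also shows the tongs open, with the sleeves at crop (455,210) and (519,210). Next I get the tongs axis, the pan corners and the obstacles more precisely.

```bash
python3 - <<'E'
from h import *
for f,box in(('t0',(300,210,390,345)),('s0',(260,170,390,255))):
    d=load(f);P=cloud(d);sub=P[box[1]:box[3],box[0]:box[2]].reshape(-1,3)
    Q=sub[sub[:,2]>.018]
    print(f)
    for x0 in np.arange(.31,.61,.02):
        q=Q[(Q[:,0]>=x0)&(Q[:,0]<x0+.02)]
        if len(q)<5: continue
        y=np.sort(q[:,1]); g=np.argmax(np.diff(y)); print(round(x0+.01,3),len(q),'y',y[[0,-1]].round(3),'gap',y[g].round(3),y[g+1].round(3),'z',np.percentile(q[:,2],[90]).round(3))
    Q=P.reshape(-1,3)
    k=(Q[:,2]>.056)&(Q[:,2]<.074)&(Q[:,0]>.3)&(Q[:,0]<.65)&(Q[:,1]>-.48)&(Q[:,1]<-.2)
    m=k.reshape(480,640).astype(np.uint8); n,l,s,c=cv2.connectedComponentsWithStats(m)
    for i in range(1,n):
        if s[i,4]>100:
            q=P[l==i][:,:2].astype(np.float32); print('pan',s[i].tolist(),cv2.minAreaRect(q))
    k=(Q[:,2]>.08)&(Q[:,0]>.25)&(Q[:,0]<.8)&(Q[:,1]>-.5)&(Q[:,1]<.45)
    m=k.reshape(480,640).astype(np.uint8); n,l,s,c=cv2.connectedComponentsWithStats(m)
    for i in range(1,n):
        if s[i,4]>60: q=P[l==i]; print('tall',s[i].tolist(),q.min(0).round(3),q.max(0).round(3))
    print('T px tilt')
E
```

```text
t0
0.32 16 y [-0.104 -0.101] gap -0.103 -0.101 z [0.03]
0.34 39 y [-0.108 -0.096] gap -0.108 -0.106 z [0.032]
0.36 54 y [-0.108 -0.094] gap -0.103 -0.101 z [0.037]
0.38 58 y [-0.108 -0.092] gap -0.099 -0.097 z [0.033]
0.4 81 y [-0.113 -0.088] gap -0.113 -0.111 z [0.032]
0.42 88 y [-0.124 -0.074] gap -0.106 -0.095 z [0.033]
0.44 134 y [-0.127 -0.072] gap -0.108 -0.09 z [0.033]
0.46 115 y [-0.127 -0.072] gap -0.113 -0.086 z [0.033]
0.48 93 y [-0.127 -0.069] gap -0.115 -0.081 z [0.033]
0.5 91 y [-0.132 -0.065] gap -0.118 -0.076 z [0.034]
0.52 78 y [-0.134 -0.06 ] gap -0.12 -0.076 z [0.032]
0.54 77 y [-0.139 -0.056] gap -0.127 -0.067 z [0.032]
0.56 58 y [-0.141 -0.051] gap -0.127 -0.063 z [0.038]
0.58 52 y [-0.144 -0.049] gap -0.129 -0.056 z [0.037]
0.6 30 y [-0.144 -0.049] gap -0.132 -0.053 z [0.037]
pan [410, 201, 102, 137, 2141] ((0.47855281829833984, -0.3770866394042969), (0.16458985209465027, 0.26571932435035706), 64.3023681640625)
tall [80, 107, 67, 32, 1561] [0.76  0.334 0.08 ] [0.8   0.45  0.204]
tall [238, 106, 30, 30, 527] [0.772 0.071 0.081] [0.8   0.132 0.201]
tall [382, 128,
[... 760 characters left out ...]
.52 82 y [-0.134 -0.057] gap -0.118 -0.072 z [0.032]
0.54 78 y [-0.139 -0.052] gap -0.122 -0.07 z [0.032]
0.56 81 y [-0.141 -0.048] gap -0.124 -0.061 z [0.036]
0.58 89 y [-0.145 -0.043] gap -0.128 -0.054 z [0.037]
0.6 49 y [-0.145 -0.044] gap -0.13 -0.054 z [0.036]
pan [220, 94, 104, 62, 1392] ((0.4748990833759308, -0.38533490896224976), (0.19624283909797668, 0.2680635452270508), 65.05741119384766)
tall [295, 82, 19, 15, 233] [ 0.312 -0.463  0.08 ] [ 0.366 -0.407  0.1  ]
tall [183, 151, 32, 70, 1435] [ 0.696 -0.322  0.08 ] [ 0.781 -0.187  0.194]
tall [238, 292, 20, 47, 363] [0.775 0.089 0.08 ] [0.8   0.136 0.2  ]
tall [305, 410, 53, 60, 1218] [0.764 0.34  0.193] [0.8   0.45  0.204]
T px tilt
```

```bash
python3 -m pendant '[[[20,-18,0,0.19,8.5],[20,-18,0,0.19,8.5],[39.8,-35.4,0,0.377,8.5],[39.8,-35.4,0,0.377,8.5],[39.8,-35.4,0,0.377,8.5],[39.8,-35.4,0,0.377,8.5],[39.8,-35.4,0,0.377,8.5],[39.8,-35.4,0,0.377,8.5]]]' 20; python3 -m pendant '[[[0,0,0,0,8.5]]]'
```

```text
clock: 0.9
eef_pos: [0.4139, -0.2148, 0.239]
tool_rot: [[1.0, 0.018, -0.0], [0.018, -1.0, 0.0], [-0.0, -0.0, -1.0]]
ft_force: [0.3, -0.9, 0.3]
grip_width: 0.0848
grasp_force: 0.0
clock: 1.0
eef_pos: [0.4151, -0.2114, 0.2388]
tool_rot: [[1.0, 0.026, 0.0], [0.026, -1.0, 0.003], [0.0, -0.003, -1.0]]
ft_force: [0.7, 0.2, 0.8]
grip_width: 0.085
grasp_force: 0.0
```

```bash
python3 -m pendant '[[[5.9,-11.3,0,0,8.5],[5.9,-11.3,0,0,8.5],[5.9,-11.3,0,0,8.5],[5.9,-11.3,12,0,8.5],[5.9,-11.3,12,0,8.5],[5.9,-11.3,12,0,8.5],[5.9,-11.3,12,0,8.5],[5.9,-11.3,12,0,8.5]]]'; python3 - <<'E'
from h import *
a=save('scene','s1');b=save('top','t1');print(ctrl.observe()['eef_pos'],ctrl.observe()['tool_rot'][:,0])
A=cv2.resize(a['pixels'][120:300,220:420,::-1],None,fx=2.9,fy=2.9);B=cv2.resize(b['pixels'][200:350,280:400,::-1],None,fx=2.9,fy=2.9)
c=np.zeros((522,580+348,3),np.uint8);c[:,:580]=A;c[:435,580:]=B;c=cv2.resize(c,(800,450));cv2.imwrite('pics/c2.png',c)
E
```

```text
clock: 1.8
eef_pos: [0.4707, -0.1034, 0.1194]
tool_rot: [[1.0, 0.018, -0.0], [0.018, -1.0, -0.0], [-0.0, 0.0, -1.0]]
ft_force: [0.5, -0.4, -0.2]
grip_width: 0.0852
grasp_force: 0.0
[ 0.47227135 -0.10373172  0.12107858] [0.99982696 0.01826583 0.00352153]
```

View pics/c2.png

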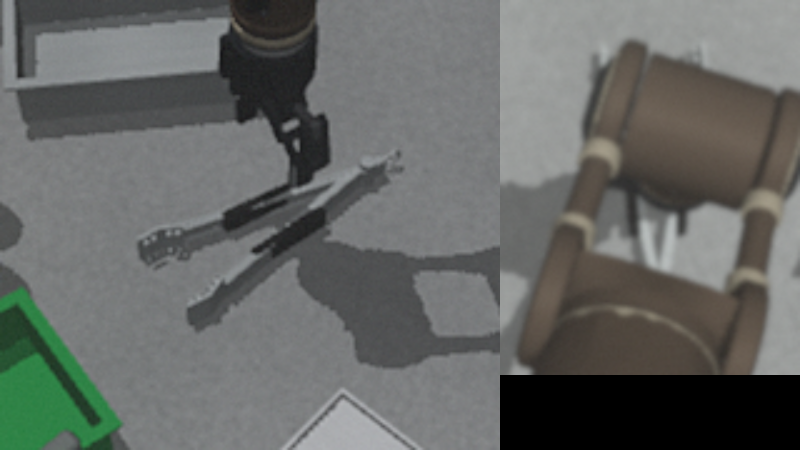

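The pictures show the gripper above the sleeves (scene crop 300,180), with its centre about 6 mm too far right. I correct that and go down.

```bash
python3 -m pendant '[[[0,-0.7,3,0,8.5],[0,-0.7,6,0,8.5],[0,-0.7,8.5,0,8.5],[0,-0.7,9.8,0,8.5],[0,-0.7,10.7,0,8.5],[0,-0.7,10.7,0,8.5],[0,-0.7,10.7,0,8.5]]]'
```

```text
clock: 2.6
eef_pos: [0.4716, -0.0962, 0.0133]
tool_rot: [[1.0, 0.019, 0.002], [0.019, -1.0, -0.001], [0.002, 0.001, -1.0]]
ft_force: [0.0, -0.5, 0.1]
grip_width: 0.0851
grasp_force: 0.0
```

```bash
python3 -m pendant '[[[0,0,0,0,6.2],[0,0,0,0,6.0],[0,0,0,0,5.8],[0,0,0,0,5.6],[0,0,0,0,5.5],[0,0,0,0,5.4],[0,0,0,0,5.4],[0,0,0,0,5.4]]]' 20; python3 -m pendant '[[[0,0,0,0,5.3],[0,0,0,0,5.3],[0,0,0,0,5.3]]]'
```

```text
clock: 3.4
eef_pos: [0.4724, -0.0965, 0.0144]
tool_rot: [[1.0, 0.018, 0.004], [0.018, -1.0, -0.001], [0.003, 0.001, -1.0]]
ft_force: [-2.0, -0.8, 9.8]
grip_width: 0.0538
grasp_force: 10.2
clock: 3.7
eef_pos: [0.4725, -0.0965, 0.0146]
tool_rot: [[1.0, 0.018, 0.004], [0.018, -1.0, -0.001], [0.004, 0.001, -1.0]]
ft_force: [-1.0, -0.6, 12.1]
grip_width: 0.0534
grasp_force: 10.9
```

```bash
python3 -m pendant '[[[0,0,-0.5,0,5.3],[0,0,-1.5,0,5.3],[0,0,-4,0,5.3],[0,0,-7,0,5.3],[0,0,-9,0,5.3],[0,0,-9,0,5.3],[0,0,-9,0,5.3],[0,0,-9,0,5.3]]]'; python3 - <<'E'
from h import *
a=save('scene','s2');b=save('top','t2');o=ctrl.observe();print(o['eef_pos'],o['tool_rot'][:,0],o['grip_width'],o['grasp_force'])
A=cv2.resize(a['pixels'][90:300,220:460,::-1],None,fx=3.2,fy=2.8);cv2.imwrite('pics/c3.png',cv2.resize(a['pixels'][90:300,220:460,::-1],None,fx=2.5,fy=2.5))
E
```

```text
clock: 4.5
eef_pos: [0.4691, -0.0953, 0.101]
tool_rot: [[1.0, 0.019, -0.003], [0.019, -1.0, 0.001], [-0.003, -0.001, -1.0]]
ft_force: [1.3, 1.3, -2.3]
grip_width: 0.0533
grasp_force: 5.6
[ 0.46904515 -0.0953234   0.10075891] [ 0.9998188   0.01876971 -0.00317301] 0.05314718719892565 5.632019039985607
```

View pics/c3.png

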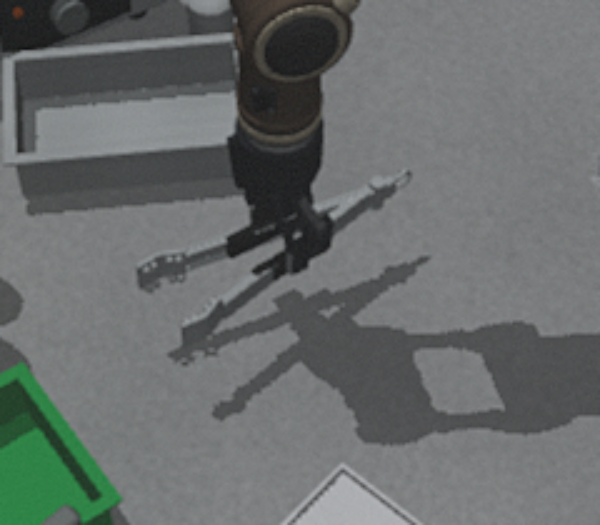

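The tongs hang in the gripper above the table and look about level, with the heads at crop (160,270) and (200,320). I measure the heads' position relative to the TCP from the cloud.

```bash
python3 - <<'E'
from h import *
for f in('s2','t2'):
    P=cloud(load(f)).reshape(-1,3);Q=P[(P[:,2]>.06)&(P[:,2]<.14)&(P[:,1]>-.16)&(P[:,1]<-.03)&(P[:,0]>.28)&(P[:,0]<.63)]
    print(f)
    for x0 in np.arange(.3,.62,.02):
        q=Q[(Q[:,0]>=x0)&(Q[:,0]<x0+.02)]
        if len(q)>5:
            y=np.sort(q[:,1]); g=np.argmax(np.diff(y)); print(round(x0+.01,3),len(q),y[[0,g,g+1,-1]].round(3),np.percentile(q[:,2],[2,50,98]).round(3))
    print(Q[:,0].max())
o=ctrl.observe()
R=o['tool_rot'];p=o['eef_pos'];print(p)
E
```

```text
s2
0.31 12 [-0.1   -0.099 -0.098 -0.096] [0.095 0.102 0.115]
0.33 30 [-0.106 -0.106 -0.103 -0.09 ] [0.095 0.111 0.117]
0.35 83 [-0.105 -0.102 -0.1   -0.087] [0.089 0.113 0.124]
0.37 69 [-0.106 -0.106 -0.103 -0.089] [0.091 0.112 0.12 ]
0.39 84 [-0.106 -0.086 -0.085 -0.085] [0.091 0.114 0.119]
0.41 84 [-0.108 -0.098 -0.095 -0.081] [0.094 0.114 0.119]
0.43 9 [-0.105 -0.103 -0.074 -0.07 ] [0.09  0.098 0.116]
0.45 11 [-0.112 -0.101 -0.057 -0.056] [0.09  0.097 0.113]
0.47 208 [-0.131 -0.106 -0.081 -0.054] [0.095 0.116 0.137]
0.49 143 [-0.125 -0.109 -0.077 -0.064] [0.091 0.112 0.121]
0.51 164 [-0.126 -0.109 -0.077 -0.06 ] [0.091 0.112 0.119]
0.53 150 [-0.13  -0.115 -0.071 -0.056] [0.092 0.109 0.119]
0.55 145 [-0.132 -0.116 -0.066 -0.053] [0.089 0.108 0.122]
0.57 185 [-0.137 -0.115 -0.064 -0.048] [0.086 0.107 0.124]
0.59 180 [-0.135 -0.119 -0.058 -0.047] [0.087 0.107 0.122]
0.6005968453840067
t2
0.39 23 [-0.108 -0.098 -0.095 -0.087] [0.094 0.115 0.12 ]
0.41 94 [-0.11  -0.099 -0.095 -0.083] [0.095 0.115 0.12 ]
0.43 165 [-0.121 -0.103 -0.091 -0.072] [0.096 0.116 0.121]
0.45 15 [-0.121 -0.121 -0.083 -0.072] [0.114 0.116 0.12 ]
0.55 7 [-0.13  -0.125 -0.121 -0.119] [0.118 0.121 0.123]
0.57 42 [-0.136 -0.119 -0.055 -0.051] [0.102 0.121 0.123]
0.59 79 [-0.136 -0.124 -0.057 -0.051] [0.089 0.12  0.124]
0.5998701225480859
[ 0.46904515 -0.0953234   0.10075891]
```

```bash
python3 -m pendant '[[[1,-3,0,-0.05,5.3],[2,-7,0,-0.1,5.3],[3,-11,0,-0.15,5.3],[3.5,-15,0,-0.2,5.3],[4,-19,0,-0.25,5.3],[4.3,-22,0,-0.25,5.3],[4.4,-24,0,-0.25,5.3],[4.4,-25,0,-0.25,5.3]]]'; python3 -m pendant '[[[0,0,0,0,5.3],[0,0,0,0,5.3]]]'; python3 - <<'E'
from h import *
a=save('scene','s3');b=save('top','t3');o=ctrl.observe();p=o['eef_pos'];R=o['tool_rot'];print(p,R[:,0],o['grip_width'],o['grasp_force'])
print('mouth',p+R@[.106,0,0])
for f,d in(('s',a),('t',b)):
    P=cloud(d).reshape(-1,3);q=(P-p)@R
    k=(q[:,0]>.085)&(q[:,0]<.14)&(abs(q[:,1])<.065)&(q[:,2]>-.03)&(q[:,2]<.025);q=q[k]
    print(f,len(q),q.min(0),q.max(0),'inner',q[q[:,1]<0][:,1].max(),q[q[:,1]>0][:,1].min())
    hsv=cv2.cvtColor(d['pixels'],cv2.COLOR_RGB2HSV);m=cv2.inRange(hsv,(5,90,60),(20,255,255)).ravel()>0
    Q=(P-p)@R; Q=Q[m&(P[:,2]<.06)&(P[:,2]>.01)]; r=Q[(abs(Q[:,1])<.05)&(Q[:,0]>.05)&(Q[:,0]<.16)]
    if len(r): print('roll in tool',len(r),r.min(0),r.max(0))
A=cv2.resize(np.hstack([a['pixels'][150:400,260:460],b['pixels'][150:400,110:310]])[:,:,::-1],None,fx=2,fy=2);cv2.imwrite('pics/c4.png',A)
E
```

```text
clock: 5.4
eef_pos: [0.509, 0.1567, 0.101]
tool_rot: [[0.964, 0.268, -0.002], [0.268, -0.964, -0.0], [-0.002, -0.0, -1.0]]
ft_force: [-0.3, 0.1, -1.4]
grip_width: 0.0532
grasp_force: 5.6
clock: 5.6
eef_pos: [0.5092, 0.1543, 0.1016]
tool_rot: [[0.964, 0.266, -0.002], [0.266, -0.964, -0.001], [-0.002, 0.0, -1.0]]
ft_force: [-0.4, -0.5, -2.0]
grip_width: 0.0531
grasp_force: 5.6
[0.50946808 0.15390274 0.10189772] [ 0.96438436  0.2645029  -0.00100731] 0.05313149156179322 5.633308006435982
mouth [0.61169282 0.18194004 0.10179095]
s 366 [ 0.08519425 -0.04671778 -0.02422383] [0.1320581  0.04331254 0.01694789] inner -0.032347719455526044 0.021684537536052966
roll in tool 327 [ 0.08158863 -0.03073575  0.05400001] [0.13167671 0.01980549 0.0850522 ]
t 135 [ 0.08515625 -0.04103452 -0.0233755 ] [0.12828844 0.04490295 0.01610136] inner -0.03571121087798463 0.02692815005962402
```

View pics/c4.png

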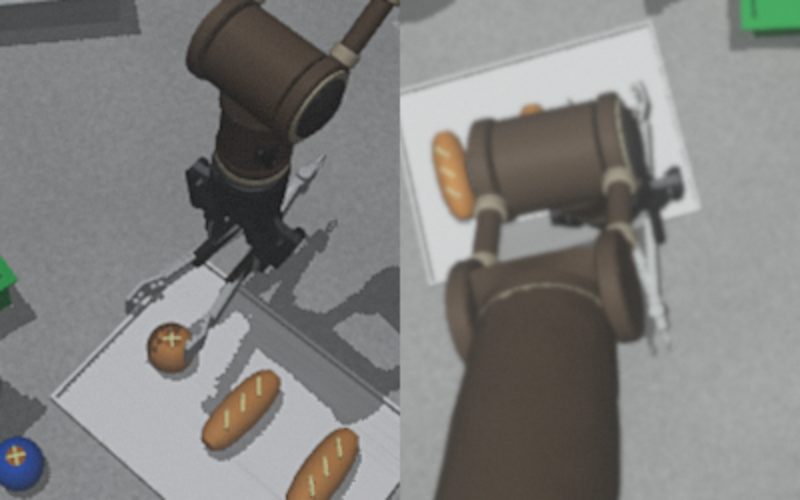

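The heads line up with the roll. The roll centre is at about tool (0.105, −0.004), so I shift 3 mm left and go down. The long rolls, at scene crop (240,408) and (322,468), are clear of the heads.

```bash
python3 -m pendant '[[[0,-0.3,1,0,5.3],[0,-0.3,2.5,0,5.3],[0,-0.3,4,0,5.3],[0,-0.3,5,0,5.3],[0,-0.3,6,0,5.3],[0,-0.3,7,0,5.3],[0,-0.3,7.4,0,5.3],[0,-0.3,7.4,0,5.3]]]';python3 - <<'E'
from h import *
a=save('scene','s4');o=ctrl.observe();p=o['eef_pos'];R=o['tool_rot'];print(p,o['ft_force'])
P=cloud(a).reshape(-1,3);hsv=cv2.cvtColor(a['pixels'],cv2.COLOR_RGB2HSV);m=cv2.inRange(hsv,(5,90,60),(20,255,255)).ravel()>0
Q=(P-p)@R; r=Q[m&(abs(Q[:,1])<.05)&(Q[:,0]>.05)&(Q[:,0]<.16)];print('roll',r.min(0),r.max(0))
cv2.imwrite('pics/c5.png',cv2.resize(a['pixels'][230:400,270:470,::-1],None,fx=3,fy=3))
E
```

```text
clock: 6.5
eef_pos: [0.5084, 0.1578, 0.0274]
tool_rot: [[0.964, 0.266, -0.002], [0.266, -0.964, -0.0], [-0.002, -0.0, -1.0]]
ft_force: [0.2, -0.8, -1.2]
grip_width: 0.0526
grasp_force: 5.6
[0.50894887 0.15798409 0.02804622] [ 0.26365399 -0.02632482 -1.83146516]
roll [ 0.08132064 -0.02536487 -0.02067772] [0.13147968 0.03271856 0.02485456]
```

View pics/c5.png

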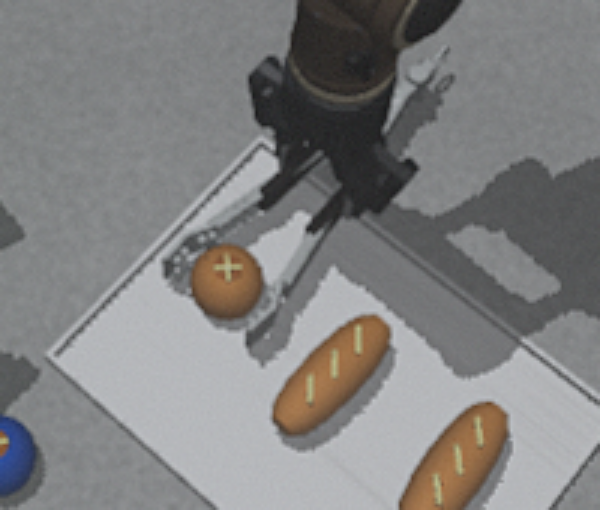

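The roll (crop 227,283) sits between the heads. Closing now.

```bash
python3 -m pendant '[[[0,0,0,0,5.0],[0,0,0,0,4.7],[0,0,0,0,4.4],[0,0,0,0,4.2],[0,0,0,0,4.0],[0,0,0,0,3.7],[0,0,0,0,3.5],[0,0,0,0,3.5]]]' 25; python3 -m pendant '[[[0,0,0,0,3.5],[0,0,0,0,3.5]]]'
```

```text
clock: 7.35
eef_pos: [0.5094, 0.1581, 0.0286]
tool_rot: [[0.964, 0.266, 0.001], [0.266, -0.964, 0.0], [0.001, 0.0, -1.0]]
ft_force: [0.8, 0.6, 2.1]
grip_width: 0.0429
grasp_force: 25.4
clock: 7.55
eef_pos: [0.5094, 0.158, 0.0285]
tool_rot: [[0.964, 0.266, 0.001], [0.266, -0.964, 0.0], [0.001, 0.0, -1.0]]
ft_force: [-0.1, 0.0, 2.0]
grip_width: 0.0427
grasp_force: 25.4
```

```bash
python3 -m pendant '[[[0,0,-0.5,0,3.5],[0,0,-1.5,0,3.5],[0,0,-3,0,3.5],[0,0,-5,0,3.5],[0,0,-8,0,3.5],[0,0,-11,0,3.5],[0,0,-14,0,3.5],[0,0,-14.5,0,3.5]]]'; python3 -m pendant '[[[0,0,0,0,3.5],[0,0,0,0,3.5]]]'; python3 - <<'E'
from h import *
a=save('scene','s5');o=ctrl.observe();print(o['eef_pos'])
cv2.imwrite('pics/c6.png',cv2.resize(a['pixels'][150:400,250:480,::-1],None,fx=2.3,fy=2.3))
E
```

```text
clock: 8.35
eef_pos: [0.5122, 0.1587, 0.1786]
tool_rot: [[0.964, 0.266, 0.009], [0.266, -0.964, 0.002], [0.01, 0.0, -1.0]]
ft_force: [1.0, 0.2, -1.0]
grip_width: 0.0425
grasp_force: 25.8
clock: 8.55
eef_pos: [0.5076, 0.1577, 0.172]
tool_rot: [[0.964, 0.266, -0.003], [0.266, -0.964, -0.001], [-0.003, -0.0, -1.0]]
ft_force: [-0.1, 1.0, -2.9]
grip_width: 0.0426
grasp_force: 25.8
[0.50729266 0.15756241 0.17142421]
```

View pics/c6.png

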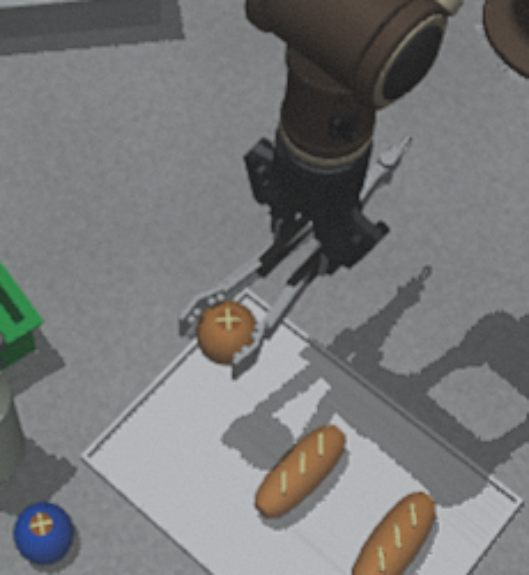

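The roll is lifted in the closed tongs (crop 227,333) and the long rolls have not moved. Carrying it over the pan at moderate speed.

```bash
python3 -m pendant '[[[-1,1.5,0,0.02,3.5],[-2,4,0,0.04,3.5],[-4,7,0,0.06,3.5],[-6,10,0,0.09,3.5],[-7.5,13,0,0.12,3.5],[-9,16,0,0.14,3.5],[-10.5,19,0,0.16,3.5],[-12,22,0,0.18,3.5]]]'; python3 - <<'E'
from h import *
o=ctrl.observe();R=o['tool_rot'];print(o['eef_pos'],R[:,0],R.T@(np.array([.372,-.377,.17])-o['eef_pos']))
E
```

```text
clock: 9.4
eef_pos: [0.4495, -0.0876, 0.1718]
tool_rot: [[0.996, 0.087, -0.003], [0.087, -0.996, 0.0], [-0.003, -0.001, -1.0]]
ft_force: [0.9, -0.3, -1.3]
grip_width: 0.0427
grasp_force: 25.9
[ 0.44947783 -0.08762947  0.17183031] [ 0.99619388  0.08710911 -0.00312336] [-0.10238403  0.28152291  0.00195636]
```

```bash
python3 -m pendant '[[[-1.3,3.5,0,0.01,3.5],[-2.6,7,0,0.03,3.5],[-4,10.5,0,0.05,3.5],[-5.3,14,0,0.07,3.5],[-6.6,17.5,0,0.08,3.5],[-8,21,0,0.087,3.5],[-9.2,24.5,0,0.087,3.5],[-9.8,26.8,0,0.087,3.5]]]'; python3 -m pendant '[[[-0.3,0.8,0,0,3.5],[-0.4,1.2,0,0,3.5],[-0.4,1.2,0,0,3.5],[-0.4,1.2,0,0,3.5],[-0.4,1.2,0,0,3.5],[-0.4,1.2,0,0,3.5]]]'; python3 - <<'E'
from h import *
a=save('scene','s6');b=save('top','t6');o=ctrl.observe();p=o['eef_pos'];R=o['tool_rot'];print(p,R[:,0],o['joint_velocities'])
for d in(a,b):
    P=cloud(d).reshape(-1,3);m=cv2.inRange(cv2.cvtColor(d['pixels'],cv2.COLOR_RGB2HSV),(5,90,60),(20,255,255)).ravel()>0
    r=P[m&(P[:,2]>.1)&(P[:,2]<.25)&(P[:,1]<-.25)]
    if len(r): print(len(r),r.min(0),r.max(0))
cv2.imwrite('pics/c7.png',cv2.resize(a['pixels'][30:280,150:400,::-1],None,fx=2.3,fy=2.3))
E
```

```text
clock: 10.2
eef_pos: [0.3752, -0.3636, 0.1718]
tool_rot: [[1.0, -0.001, -0.003], [-0.001, -1.0, 0.001], [-0.003, -0.001, -1.0]]
ft_force: [0.4, 0.8, -2.1]
grip_width: 0.0426
grasp_force: 25.9
clock: 10.8
eef_pos: [0.3742, -0.3728, 0.1733]
tool_rot: [[1.0, 0.003, -0.0], [0.003, -1.0, 0.0], [-0.0, -0.0, -1.0]]
ft_force: [-0.2, 0.5, -1.7]
grip_width: 0.043
grasp_force: 26.0
[ 0.37416608 -0.37315698  0.17340509] [9.99996107e-01 2.78798388e-03 1.17852847e-04] [-0.0032841   0.00310952 -0.00202745  0.00060374 -0.00167242 -0.00137394]
192 [ 0.45569027 -0.51904013  0.10006666] [ 0.7147793  -0.27420511  0.19282325]
407 [ 0.45143884 -0.51957794  0.10040165] [ 0.53663565 -0.35137496  0.19550914]
```

View pics/c7.png

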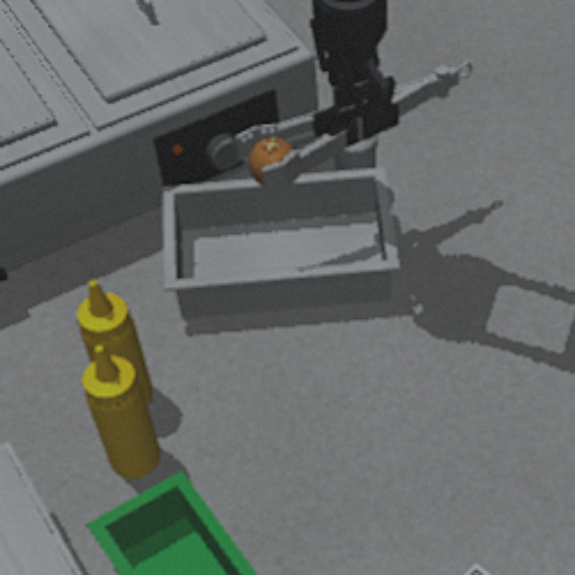

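The roll (crop 272,158) is held still in the tongs, centred within about 5 mm of the pan's middle and about 10 cm above the rim. Handing in.

```bash
python3 -c "
from workcell import ctrl
print(ctrl.close_job())"
```

```text
the job is handed in; nothing more can be done
None
```

I handed in the job with the round roll held still in the closed tongs, within about 5 mm of the pan's middle and about 10 cm above its rim, at 10.9 s of the 48 s allowed; the hand-in returned no verdict.

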